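# Slide-angle test of two glide blocks at the cut-off saw

## Task

Two look-alike glide blocks stand on the tilting test ramp. Raise the ramp by its orange handle bar, without touching the blocks, only until one of them lets go and slides down to the yellow stop, and let go of the handle so that the ramp is left standing at that angle, not lowered, with the other block still in place up the slope. Then take the block that slid and stand it, sole down, in the orange tray, without touching the other block or moving the things around.

Things in the scene. Friction and masses are not known exactly. Their poses are not given: they have to be found in the camera images.
- tester: Fixed slide-angle tester: grey base, two 62 mm cheeks at the hinge, an orange angle scale beside the ramp (a mark only). Origin on the table under the ramp's middle; x points down the slope (handle to hinge), y along the hinge, z up. The hinge line is 115 mm from the origin along +x, 45 mm above the table. Yaw varies.
- ramp (a joint): Ramp tilt: 0 level (start), positive = handle end raised, limit 0.8. Stiff hinge, 2.4 N m friction: lifting takes about 14 N at the handle; the ramp stays where it is left. The slide angles are hidden and vary from run to run: the first block lets go between about 0.19 and 0.39 rad, the other 0.08 to 0.16 rad beyond that.
- hinge (a point): Point on the hinge axis, mid-width, 45 mm above the table. Axes turn with the ramp: x down the slope, y along the hinge, z square to the surface. The plate, 210 x 210 x 10 mm, runs from x = 0 to -210 mm, its upper face 5 mm above this point. A yellow stop strip 14 mm high crosses the foot, uphill face at x = -15 mm.
- handle (a point): Middle of the orange round handle bar, 12 mm in diameter, lying parallel to the hinge 260 mm from it (50 mm beyond the plate's edge), clear for 100 mm of its length between two 12 mm arms; at start 45 mm above the table with nothing under it. Axes as for the hinge.
- block_a: A glide block: light wood on a 6 mm black sole, 60 mm long (x, along the slope), 40 wide (y), 45 high, about 120 g. Origin: centre of its underside. Starts high on the ramp, 145 to 165 mm from the hinge, in one of two lanes 50 mm either side of the middle; against the stop its origin is 45 mm from the hinge.
- block_b: The other glide block, which looks and measures the same; which lane each is in varies.
- tray: Orange open tray, fixed to the table, 140 x 140 mm outside, 26 mm high, walls and floor about 4 mm thick; origin at the centre of its underside. To the left or right of the tester.
- offcut: Bystander: brown wood offcut lying flat, 100 x 90 x 38 mm, origin at the centre of its underside. On the side away from the tray.
- wax_tin: Bystander: round jar with a blue label and a steel lid, 72 mm in diameter, 70 mm high, origin at the centre of its underside.
- tape: Bystander: yellow tape measure case standing up, 75 x 36 x 70 mm, origin at the centre of its underside.
Not all that is in view belongs to the job. Leave any green or purple look-alike of the block_b alone. There is more than one size of the tray; the job needs the smaller.

How it is judged:
By the outcome, as a careful person would: the job done as asked, in the order asked, and still so for the second after the job is handed in, with the robot touching nothing.
It also fails if it takes over 69 s, if anything falls off the work surface, if the arm or the gripper's body presses on something with over 40 N, if the wrist force passes 120 N, or if a joint passes its speed limit or range.

## Robot

A 7-joint arm with a two-finger parallel gripper is mounted at the origin on the work surface. World frame = base frame: x ahead of the robot, y to its left, z up, the work surface at z = 0. Lengths are in mm, angles in rad, forces in N, time in s.
With the tool pointing down it reaches from about 425 to 925 mm from the base axis. Payload 6.8 kg.
Tool frame: the origin (TCP) lies midway between the tips of the shut fingers; the grasp point (between the pads) lies 19 mm behind it; z points along the fingers, y is the line along which they close (so a half turn about z gives the same grasp; the last joint's range is limited). The gripper opens to 85 mm and grips with 20 to 120 N. Pads are 22 mm wide; open, the fingers measure 114 mm over their backs; the gripper's body (76 mm by 85 mm) begins 54 mm behind the grasp point. The pads swing forward as they close: fully open they stand 13 mm farther back than shut.
Start: joints at [1.107, 0.477, 0.022, 1.555, -0.011, 1.109, -0.083], TCP at [235.139, -632.737, 231.308] pointing down, gripper open.
Joint ranges: [-2.96, 2.96], [-0.34, 2.1], [-1.41, 1.46], [0.24, 2.44], [-1.37, 4.51], [0.17, 1.92], [-2.96, 2.96]. Speed limits (rad/s): [2.39, 2.39, 3.14, 3.14, 3.14, 3.14, 3.14].

## Interface

Orientations are given as a unit quaternion [w, x, y, z].
In Python, from plant import r, optics gives the robot as it stands.
- The arm moves only by the tool carry_out, never from a script. Its argument "commands" is a list of rows, each a list of 3 entries, a list of its own where there are three numbers: the shift along the tool's x, y, z in mm, then the turn about the tool's z in rad, then the gripper command: -1 is shut, 1 is fully open, values between are in proportion. In form: [[[tx, ty, tz], turn, claw], ...]. A call has 1 to 5 rows; each row shifts and turns the commanded pose from where the row before left it, along the tool's axes as they then stand; what a row does not reach is not made up. A row lasts 1/10 s, in which the tool goes at most 50 mm and 8.59 degrees, less where a joint would pass 70% of its speed; a pose out of reach is approached as far as the arm can. A call is refused whole if a number of a shift passes 50 or a number of a turn 0.15, either way. A call with a gripper value outside its range is refused whole. The fingers move at their own pace and stop on an object; "squeeze" is the grip in N (left out, the last holds). Time passes only in rows, so rows that do not move let the fingers close. It gives the time, the measured TCP pose, the force, the opening and the grip force at its end, in the units of the state.
- r.state(): the state, without advancing time (a new reading comes with each control period).
- optics.capture(name): name is "side" or "top" or "wrist"; returns the picture (420x560x3 uint8, red, green, blue); there is no depth.
- optics.camera_info(name): a dict with "fx", "fy", "cx", "cy" (pixels), "k1" (the pictures are not rectified: a ray, as slopes to the right and down, at radius r is drawn at 1 + k1 r^2 times it, then the intrinsics apply), "R" (3x3) and "t" (3): a world point X has camera coordinates R X + t; the wrist camera has in their place "hand_eye" (4x4, takes a point from camera to tool coordinates, whose origin is the TCP and whose axes are the flange's). Camera axes: x right, y down, z forward; pixel columns grow to the right and rows downward; lengths in mm; the calibration is good to about 2 mm. A picture is of the moment at which its call begins: read the wrist's pose just before it. camera_info takes no time and is no camera call.
- r.hand_in(): hands the job in; it is judged then, once.
The state is a dict: "clock": time; "qpos": joint angles; "joint_velocities": joint speeds; "tau": joint torques, N m; "eef_pos": TCP position; "tcp_rot": TCP orientation; "contact_force": force on the tool from outside, world axes, zero at the start; "ft_torque": the same for the moment, N m; "opening": finger opening in mm; "grip_force": force on a finger pad.
Only numpy, scipy, OpenCV 4.12 (cv2) and the standard library are available. Lean on these libraries where they do the work, as an engineer would, in place of code of your own. Each camera call takes 0.05 s, during which the arm holds its last target. There are 200 camera calls.

## Working session

There is one attempt and no reset: what is moved stays moved. The work goes in short steps, Python scripts to look and compute and a tool call to move; the robot and the scene stay as the last step left them, time stands still between calls to the robot, and variables do not carry over. Pictures are saved under pics/ and viewed, at most 10 in all, crops included, and the job is handed in when it is done.

Besides the shell and the picture viewer there is one more tool, called after "Request:" as name(argument=value, ...), one argument or row to a line, values as JSON. carry_out: Moves the arm, as the interface text tells. Its arguments: {"type":"object","properties":{"commands":{"type":"array"},"squeeze":{"type":"number"}},"required":["commands"]}

```bash
mkdir -p pics; ls; python3 - <<'E'
from plant import r, optics
import cv2, numpy as np
s=r.state(); print({k:np.round(v,3).tolist() for k,v in s.items()})
for n in ["top","side","wrist"]:
    print(n,optics.camera_info(n))
for n in ["top","side"]:
    cv2.imwrite(f"pics/{n}0.png",optics.capture(n)[:,:,::-1])
E
```

```text
pics
{'clock': 0.0, 'qpos': [1.107, 0.478, 0.022, 1.556, -0.011, 1.109, -0.083], 'joint_velocities': [-0.0, -0.0, -0.001, 0.001, -0.0, -0.0, -0.001], 'tau': [-0.0, -59.646, 1.608, -28.119, 0.012, 0.009, -0.0], 'eef_pos': [234.906, -632.166, 230.297], 'tcp_rot': [-0.001, 0.984, 0.177, -0.0], 'contact_force': [-0.794, -0.263, -0.067], 'ft_torque': [0.004, -0.011, -0.026], 'grip_force': 0.0, 'opening': 85.477}
top {'fx': 516.0883236357412, 'fy': 516.0883236357412, 'cx': 282.8271360500229, 'cy': 204.03477108965868, 'k1': -0.09067665063695833, 'R': array([[ 4.22279101e-03, -9.99757561e-01, -2.16098716e-02],
       [-9.82966467e-01, -1.79337162e-04, -1.83784909e-01],
       [ 1.83736477e-01,  2.20178644e-02, -9.82728915e-01]]), 't': array([  15.99733041,  491.60193021, 1133.12917478])}
side {'fx': 391.3716382444573, 'fy': 391.3716382444573, 'cx': 280.13665088987955, 'cy': 209.09665263016748, 'k1': -0.05782146947350272, 'R': array([[-0.83505421, -0.55012079,  0.00718156],
       [-0.39162037,  0.58518947, -0.7100611 ],
       [ 0.38641681, -0.59575196, -0.70410344]]), 't': array([407.59284024, 238.54676667, 946.82630111])}
wrist {'fx': 304.1098006147689, 'fy': 304.1098006147689, 'cx': 282.49775047563946, 'cy': 208.36649004504628, 'k1': -0.006972252657680241, 'hand_eye': array([[ 1.42361637e-04, -9.48601535e-01, -3.16472918e-01,
         8.06017448e+01],
       [ 9.99999961e-01,  5.93499733e-05,  2.71941613e-04,
         2.25283095e-01],
       [-2.39181572e-04, -3.16472944e-01,  9.48601507e-01,
        -1.42508616e+02],
       [ 0.00000000e+00,  0.00000000e+00,  0.00000000e+00,
         1.00000000e+00]])}
```

View pics/top0.png

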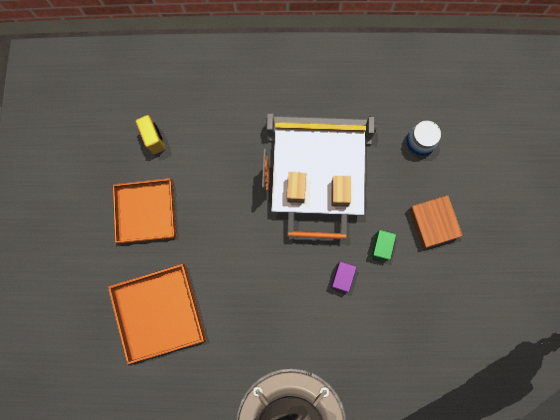

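View pics/side0.png

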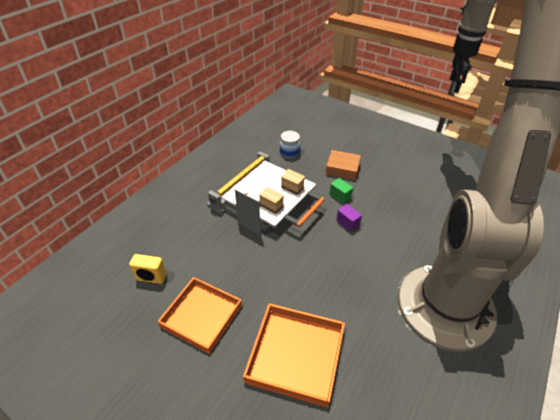

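The top view shows the tester with its handle at (317,236), facing the robot, and its hinge at about (320,125). There are two wood blocks on the ramp, at (297,187) and (342,190). The smaller tray is at (144,211), and the larger one at (156,314) is not wanted. Green (385,245) and purple (344,277) are decoys. Next I'll confirm with one enlarged crop and measure.

```bash
cat > h.py <<'E'
from plant import r, optics
import cv2, numpy as np
from scipy.spatial.transform import Rotation as Ro
def cam(n,s=None):
    c=optics.camera_info(n)
    if n=="wrist":
        w,x,y,z=s["tcp_rot"]; M=np.eye(4); M[:3,:3]=Ro.from_quat([x,y,z,w]).as_matrix(); M[:3,3]=s["eef_pos"]
        W=np.linalg.inv(M@np.array(c["hand_eye"])); c["R"],c["t"]=W[:3,:3],W[:3,3]
    return c
def K(c): return np.array([[c["fx"],0,c["cx"]],[0,c["fy"],c["cy"]],[0,0,1]]),np.array([c["k1"],0,0,0,0.])
def px2w(c,uv,z):
    k,d=K(c); p=cv2.undistortPoints(np.array(uv,float).reshape(-1,1,2),k,d).reshape(-1,2)
    rays=np.c_[p,np.ones(len(p))]@c["R"]; C=-c["R"].T@c["t"]
    return C+rays*((np.asarray(z)-C[2])/rays[:,2])[:,None]
def w2px(c,X):
    k,d=K(c); return cv2.projectPoints(np.array(X,float).reshape(-1,1,3),cv2.Rodrigues(c["R"])[0],c["t"],k,d)[0].reshape(-1,2)
E
python3 - <<'E'
from h import *
im=cv2.imread("pics/top0.png"); c=cam("top")
hsv=cv2.cvtColor(im,cv2.COLOR_BGR2HSV)
def comp(mask,name,z,roi,minA=40):
    m=np.zeros_like(mask); x0,y0,x1,y1=roi; m[y0:y1,x0:x1]=mask[y0:y1,x0:x1]
    n,l,st,ce=cv2.connectedComponentsWithStats(m)
    for i in range(1,n):
        if st[i,4]>=minA:
            b=cv2.boxPoints(cv2.minAreaRect(np.argwhere(l==i)[:,::-1].astype(np.float32)))
            print(name,st[i,4],ce[i].round(1),b.round(1).tolist(),"\n  ",px2w(c,[ce[i]],z).round(1).tolist(),px2w(c,b,z)[:,:2].round(1).tolist())
org=cv2.inRange(hsv,(3,180,120),(14,255,255))
comp(org,"handle",51,(275,225,360,250))
comp(org,"tray",26,(100,170,200,255),400)
comp(cv2.inRange(hsv,(22,180,120),(32,255,255)),"stop",64,(260,110,380,140))
comp(cv2.inRange(hsv,(0,0,190),(180,60,255)),"plate",50,(262,120,375,225),400)
comp(cv2.inRange(hsv,(12,80,120),(21,255,255)),"blocks",95,(280,160,360,215))
cv2.imwrite("pics/crop1.png",cv2.resize(im[100:300,100:400],(800,533),interpolation=cv2.INTER_CUBIC))
E
```

```text
handle 132 [313.3 234.7] [[290.8999938964844, 235.60000610351562], [291.1000061035156, 231.39999389648438], [340.1000061035156, 233.3000030517578], [340.0, 237.60000610351562]] 
   [[420.5, -51.7, 51.0]] [[418.4, -1.5], [428.0, -1.8], [423.6, -112.2], [414.1, -111.7]]
tray 2642 [142.3 212.4] [[110.5999984741211, 183.1999969482422], [170.0, 178.60000610351562], [174.5, 238.0], [115.19999694824219, 242.5]] 
   [[475.3, 347.3, 26.0]] [[545.7, 428.3], [556.4, 285.0], [415.3, 268.0], [403.9, 408.0]]
plate 5871 [318.8 167.7] [[271.6000061035156, 211.89999389648438], [273.6000061035156, 129.8000030517578], [365.0, 132.0], [363.0, 214.1999969482422]] 
   [[576.1, -65.6, 50.0]] [[472.5, 42.5], [667.8, 39.5], [662.1, -174.5], [467.4, -164.7]]
blocks 373 [296.6 185.6] [[286.20001220703125, 197.6999969482422], [287.8999938964844, 171.8000030517578], [305.70001220703125, 173.0], [303.8999938964844, 198.89999389648438]] 
   [[523.6, -14.1, 95.0]] [[496.4, 8.6], [554.9, 5.0], [552.2, -34.2], [493.7, -30.2]]
blocks 378 [341.9 189.4] [[333.0, 176.0], [350.0, 176.0], [350.0, 202.0], [333.0, 202.0]] 
   [[515.1, -113.7, 95.0]] [[545.3, -94.5], [545.3, -132.1], [486.9, -130.9], [486.9, -93.7]]
```

View pics/crop1.png

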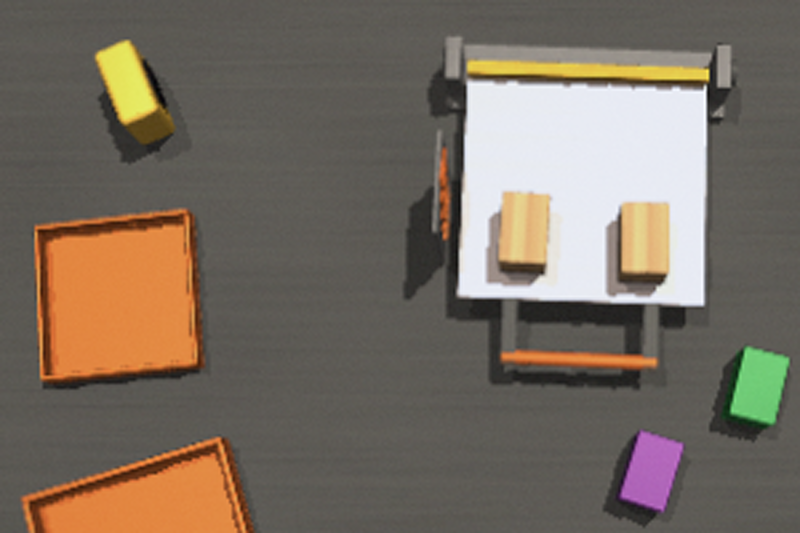

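The enlarged crop confirms the targets. The handle bar runs from (502,356) to (656,363) in crop pixels, clear between its two arms. The small tray has corners (36,226), (188,210), (201,367) and (43,380), and the larger tray is below it. The wooden blocks are at (525,232) and (645,240). Green and purple are look-alikes to leave alone.

```bash
python3 - <<'E'
from h import *
c=cam("top"); f=lambda L:np.array(L,float)*0.375+100-0.3
hb=px2w(c,f([(502,356),(656,363)]),49); pe=px2w(c,f([(459,297),(704,305)]),50); st=px2w(c,f([(467,62),(709,68)]),64)
tr=px2w(c,f([(36,226),(188,210),(201,367),(43,380)]),26)
for n,a in (("handle",hb),("edge",pe),("stop",st)):
    d=a[1]-a[0]; print(n,a.round(1).tolist(),"mid",a.mean(0).round(1),"len",np.linalg.norm(d).round(1),"ang",np.arctan2(-d[0],-d[1]).round(3))
print("tray",tr.round(1).tolist(),tr.mean(0).round(1))
# verify with side camera: reproject candidate handle ends
print(w2px(cam("side"),np.r_[hb,tr]).round(1).tolist())
s=r.state();w,x,y,z=s["tcp_rot"];print(Ro.from_quat([x,y,z,w]).as_matrix().round(3))
E
```

```text
handle [[424.1, 5.2, 49.0], [418.2, -124.8, 49.0]] mid [421.1 -59.8  49. ] len 130.1 ang 0.045
edge [[474.5, 41.9, 50.0], [467.7, -166.3, 50.0]] mid [471.1 -62.2  50. ] len 208.4 ang 0.033
stop [[679.7, 36.1, 64.0], [674.0, -174.3, 64.0]] mid [676.9 -69.1  64. ] len 210.4 ang 0.027
tray [[542.6, 421.8, 26.0], [556.8, 284.5, 26.0], [416.8, 266.8, 26.0], [404.7, 406.6, 26.0]] [480.2 344.9  26. ]
[[298.7, 223.9], [323.5, 197.8], [159.0, 320.2], [194.7, 276.5], [243.7, 298.4], [209.4, 346.9]]
[[ 0.937  0.348 -0.001]
 [ 0.348 -0.937  0.002]
 [-0.    -0.002 -1.   ]]
```

Request:
carry_out(
  commands=[
    [[0,0,0],-0.14,-0.15],
    [[0,0,0],-0.14,-0.15],
    [[0,0,0],-0.14,-0.15],
    [[0,0,0],-0.14,-0.15],
    [[0,0,0],-0.14,-0.15],
  ],
)

```text
clock: 0.6
eef_pos: [235.0, -632.4, 230.7]
tcp_rot: [-0.001, 0.862, 0.506, 0.0]
contact_force: [-0.5, -0.6, 0.1]
opening: 36.4
grip_force: 0.0
```

Request:
carry_out(
  commands=[
    [[0,0,0],-0.14,-0.15],
    [[0,0,0],-0.14,-0.15],
    [[0,0,0],-0.14,-0.15],
    [[0,0,0],-0.06,-0.15],
    [[0,0,0],0,-0.15],
  ],
)

```text
clock: 1.1
eef_pos: [234.8, -632.5, 230.7]
tcp_rot: [-0.0, 0.719, 0.695, 0.0]
contact_force: [-0.0, 0.3, -0.2]
opening: 36.0
grip_force: 0.0
```

Request:
carry_out(
  commands=[
    [[40,12,0],0,-0.15],
    [[40,12,0],0,-0.15],
    [[40,12,0],0,-0.15],
    [[40,12,0],0,-0.15],
    [[40,12,0],0,-0.15],
  ],
)

```text
clock: 1.6
eef_pos: [302.3, -433.2, 231.2]
tcp_rot: [-0.0, 0.72, 0.694, 0.0]
contact_force: [-0.1, -0.4, 0.5]
opening: 36.3
grip_force: 0.0
```

Request:
carry_out(
  commands=[
    [[40,12,0],0,-0.15],
    [[40,12,0],0,-0.15],
    [[40,12,0],0,-0.15],
    [[40,12,0],0,-0.15],
    [[40,12,0],0,-0.15],
  ],
)

```text
clock: 2.1
eef_pos: [369.2, -235.5, 231.4]
tcp_rot: [0.0, 0.72, 0.694, -0.0]
contact_force: [0.7, -0.2, 1.2]
opening: 36.2
grip_force: 0.0
```

Request:
carry_out(
  commands=[
    [[38,12,0],0,-0.15],
    [[38,12,0],0,-0.15],
    [[38,12,0],0,-0.15],
    [[38,10,0],0,-0.15],
    [[0,0,30],0,-0.15],
  ],
)

```text
clock: 2.6
eef_pos: [424.8, -81.9, 204.4]
tcp_rot: [0.003, 0.718, 0.697, 0.003]
contact_force: [1.3, -0.3, 0.0]
opening: 36.4
grip_force: 0.0
```

Request:
carry_out(
  commands=[
    [[0,0,40],0,-0.15],
    [[0,0,40],0,-0.15],
    [[0,0,0],0,-0.15],
    [[0,0,0],0,-0.15],
  ],
)

```text
clock: 3.0
eef_pos: [420.2, -86.6, 121.6]
tcp_rot: [-0.001, 0.72, 0.694, -0.0]
contact_force: [0.3, 0.3, 0.6]
opening: 36.3
grip_force: 0.0
```

```bash
python3 - <<'E'
from h import *
s=r.state(); print({k:np.round(s[k],3).tolist() for k in ("clock","qpos","eef_pos","tcp_rot","opening","contact_force")})
im=optics.capture("wrist")[:,:,::-1].copy(); cv2.imwrite("pics/w1.png",im)
c=cam("wrist",s)
print(w2px(c,[[424,5,45],[418,-125,45],[421,-60,45],[421,-85,45]]).round(0).tolist())
E
```

```text
{'clock': 3.0, 'qpos': [0.581, 0.287, -0.592, 2.189, 0.239, 0.728, -0.208], 'eef_pos': [420.21, -86.638, 121.631], 'tcp_rot': [-0.001, 0.72, 0.694, -0.0], 'opening': 36.32, 'contact_force': [0.327, 0.305, 0.627]}
[[284.0, 90.0], [282.0, 263.0], [283.0, 184.0], [284.0, 216.0]]
```

View pics/w1.png

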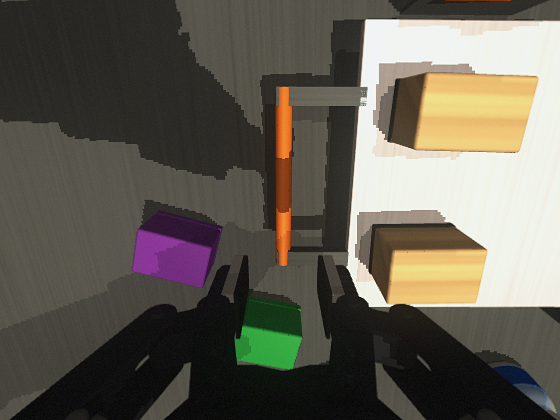

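The wrist view shows the bar vertical in the picture at column 284, from row 87 to row 265. I had predicted 90 to 263. The fingers straddle it and the decoys are clear, so I'm descending.

Request:
carry_out(
  commands=[
    [[0,0,30],0,-0.15],
    [[0,0,30],0,-0.15],
    [[0,0,25],0,-0.15],
    [[0,0,10],0,-0.15],
    [[0,0,0],0,-0.15],
  ],
)

```text
clock: 3.55
eef_pos: [421.0, -87.1, 26.9]
tcp_rot: [0.0, 0.72, 0.694, 0.0]
contact_force: [0.5, -0.3, 0.2]
opening: 36.5
grip_force: 0.0
```

Request:
carry_out(
  commands=[
    [[0,0,0],0,-1],
    [[0,0,0],0,-1],
    [[0,0,0],0,-1],
    [[0,0,0],0,-1],
  ],
  squeeze=50,
)

```text
clock: 3.95
eef_pos: [420.6, -87.2, 27.8]
tcp_rot: [0.001, 0.72, 0.694, -0.0]
contact_force: [-3.5, 1.3, 8.7]
opening: 10.4
grip_force: 48.7
```

Request:
carry_out(
  commands=[
    [[0,0,-4],0,-1],
    [[0,0.3,-9],0,-1],
    [[0,0.6,-10],0,-1],
    [[0,1.1,-10],0,-1],
    [[0,1,-6],0,-1],
  ],
)

```text
clock: 4.45
eef_pos: [423.1, -87.2, 66.2]
tcp_rot: [0.0, 0.719, 0.695, -0.0]
contact_force: [2.3, -1.9, -14.0]
opening: 10.3
grip_force: 48.5
```

Request:
carry_out(
  commands=[
    [[0,0.3,-2],0,-1],
    [[0,0,0],0,-1],
    [[0,0,0],0,-1],
  ],
)

```text
clock: 4.75
eef_pos: [423.5, -87.2, 67.9]
tcp_rot: [0.0, 0.719, 0.695, -0.001]
contact_force: [-4.3, -0.8, 7.1]
opening: 10.3
grip_force: 50.7
```

```bash
cat > look.py <<'E'
from h import *
import glob,sys
# position of wood blocks in side and top images; ramp angle from TCP height
s=r.state(); print({k:np.round(s[k],2).tolist() for k in ("clock","eef_pos","contact_force","opening")},"theta~",np.arcsin((s["eef_pos"][2]-27.4)/260).round(3))
for n in ("side","top"):
    im=optics.capture(n)[:,:,::-1]; cv2.imwrite(f"pics/last_{n}.png",im)
    hsv=cv2.cvtColor(im,cv2.COLOR_BGR2HSV); m=cv2.inRange(hsv,(12,80,110),(21,225,255))
    x0,y0,x1,y1=(230,150,330,230) if n=="side" else (265,110,375,235)
    z=np.zeros_like(m); z[y0:y1,x0:x1]=m[y0:y1,x0:x1]
    k,l,st,ce=cv2.connectedComponentsWithStats(z)
    print(n,[(st[i,4].item(),ce[i].round(1).tolist()) for i in range(1,k) if st[i,4]>60])
E
python3 look.py
```

```text
{'clock': 4.75, 'eef_pos': [423.46, -87.18, 67.86], 'contact_force': [-4.32, -0.76, 7.13], 'opening': 10.27} theta~ 0.156
side [(138, [246.5, 169.5]), (200, [289.3, 175.0]), (206, [268.7, 194.8])]
top [(375, [296.7, 179.4]), (137, [341.8, 174.6])]
```

Request:
carry_out(
  commands=[
    [[0,0.5,-3],0,-1],
    [[0,0.8,-4],0,-1],
    [[0,0.1,-1],0,-1],
    [[0,0,0],0,-1],
    [[0,0,0],0,-1],
  ],
)

```text
clock: 5.35
eef_pos: [424.6, -87.2, 75.1]
tcp_rot: [-0.0, 0.719, 0.695, -0.0]
contact_force: [1.3, -2.9, -11.6]
opening: 10.5
grip_force: 49.1
```

```bash
python3 look.py
```

```text
{'clock': 5.35, 'eef_pos': [424.58, -87.21, 75.12], 'contact_force': [1.29, -2.91, -11.61], 'opening': 10.49} theta~ 0.185
side [(96, [246.0, 171.6]), (208, [289.1, 173.6]), (208, [268.5, 193.5])]
top [(70, [336.7, 124.6]), (387, [296.7, 177.9]), (130, [342.0, 173.2])]
```

Request:
carry_out(
  commands=[
    [[0,0.4,-2],0,-1],
    [[0,0.8,-4],0,-1],
    [[0,0,0],0,-1],
    [[0,0,0],0,-1],
    [[0,0,0],0,-1],
  ],
)

```text
clock: 5.95
eef_pos: [425.9, -87.2, 81.6]
tcp_rot: [0.0, 0.719, 0.695, -0.0]
contact_force: [-4.4, -2.9, -3.3]
opening: 10.2
grip_force: 49.7
```

```bash
python3 look.py
```

```text
{'clock': 5.95, 'eef_pos': [425.89, -87.25, 81.65], 'contact_force': [-4.35, -2.85, -3.26], 'opening': 10.19} theta~ 0.21
side [(145, [246.0, 169.7]), (214, [288.8, 172.3]), (224, [268.4, 192.0])]
top [(138, [335.8, 124.3]), (398, [296.7, 176.6]), (126, [341.9, 171.9])]
```

Request:
carry_out(
  commands=[
    [[0,0.5,-2],0,-1],
    [[0,0.9,-4],0,-1],
    [[0,0,0],0,-1],
    [[0,0,0],0,-1],
    [[0,0,0],0,-1],
  ],
)

```text
clock: 6.55
eef_pos: [427.1, -87.3, 87.5]
tcp_rot: [-0.0, 0.719, 0.695, -0.001]
contact_force: [-5.1, -2.7, -6.2]
opening: 10.3
grip_force: 49.6
```

```bash
python3 look.py
```

```text
{'clock': 6.55, 'eef_pos': [427.13, -87.28, 87.54], 'contact_force': [-5.12, -2.67, -6.17], 'opening': 10.31} theta~ 0.233
side [(148, [246.1, 169.3]), (225, [288.8, 171.4]), (226, [267.9, 191.1])]
top [(188, [335.4, 124.4]), (420, [296.6, 175.3]), (133, [341.9, 170.5])]
```

Request:
carry_out(
  commands=[
    [[0,0.6,-2],0,-1],
    [[0,1,-4],0,-1],
    [[0,0,0],0,-1],
    [[0,0,0],0,-1],
    [[0,0,0],0,-1],
  ],
)

```text
clock: 7.15
eef_pos: [428.6, -87.3, 93.7]
tcp_rot: [-0.0, 0.719, 0.695, -0.001]
contact_force: [-7.0, -3.1, -6.2]
opening: 10.1
grip_force: 49.4
```

```bash
python3 look.py
```

```text
{'clock': 7.15, 'eef_pos': [428.61, -87.33, 93.67], 'contact_force': [-6.98, -3.09, -6.23], 'opening': 10.06} theta~ 0.258
side [(150, [246.1, 169.4]), (236, [288.5, 170.0]), (237, [267.7, 189.8])]
top [(203, [338.2, 124.3]), (424, [296.6, 173.8]), (123, [342.1, 169.0])]
```

Request:
carry_out(
  commands=[
    [[0,0.6,-2],0,-1],
    [[0,1,-4],0,-1],
    [[0,0,0],0,-1],
    [[0,0,0],0,-1],
    [[0,0,0],0,-1],
  ],
)

```text
clock: 7.75
eef_pos: [430.2, -87.4, 99.7]
tcp_rot: [-0.0, 0.719, 0.695, -0.001]
contact_force: [-7.1, -3.2, -5.9]
opening: 10.2
grip_force: 49.5
```

```bash
python3 look.py
```

```text
{'clock': 7.75, 'eef_pos': [430.17, -87.39, 99.68], 'contact_force': [-7.12, -3.2, -5.89], 'opening': 10.16} theta~ 0.282
side [(151, [246.0, 169.3]), (243, [288.3, 168.9]), (246, [264.8, 187.8])]
top [(228, [336.7, 124.1]), (429, [296.8, 167.5]), (115, [342.1, 167.2])]
```

The left-lane block has started to slide, from row 173.8 to 167.5 in the top view. I'll hold here and watch.

Request:
carry_out(
  commands=[
    [[0,0,0],0,-1],
    [[0,0,0],0,-1],
    [[0,0,0],0,-1],
    [[0,0,0],0,-1],
    [[0,0,0],0,-1],
  ],
)

```text
clock: 8.35
eef_pos: [430.2, -87.4, 99.7]
tcp_rot: [-0.0, 0.719, 0.695, -0.001]
contact_force: [-5.7, -3.6, -5.6]
opening: 10.1
grip_force: 49.5
```

```bash
python3 look.py
```

```text
{'clock': 8.35, 'eef_pos': [430.17, -87.4, 99.69], 'contact_force': [-5.7, -3.56, -5.65], 'opening': 10.12} theta~ 0.282
side [(103, [250.3, 165.0]), (244, [288.3, 168.9]), (254, [247.9, 184.1])]
top [(231, [336.9, 124.0]), (402, [297.6, 143.3]), (115, [342.1, 167.3])]
```

Request:
carry_out(
  commands=[
    [[0,0,0],0,-0.15],
    [[0,0,0],0,-0.15],
    [[0,0,0],0,-0.15],
    [[0,0,0],0,-0.15],
  ],
)

```text
clock: 8.85
eef_pos: [432.4, -86.9, 100.1]
tcp_rot: [0.001, 0.719, 0.695, 0.001]
contact_force: [-0.0, 1.2, 0.2]
opening: 36.6
grip_force: 0.0
```

Request:
carry_out(
  commands=[
    [[0,0,-15],0,-0.15],
    [[0,0,-30],0,-0.15],
    [[0,0,-45],0,-0.15],
    [[0,0,-45],0,-0.15],
    [[0,0,0],0,-0.15],
  ],
)

```text
clock: 9.35
eef_pos: [435.1, -87.1, 240.2]
tcp_rot: [0.005, 0.719, 0.695, 0.003]
contact_force: [1.3, 1.1, 0.4]
opening: 36.3
grip_force: 0.0
```

```bash
python3 look.py; python3 - <<'E'
import cv2,numpy as np
a=cv2.imread("pics/last_top.png")[90:250,240:390]; b=cv2.imread("pics/last_side.png")[140:240,200:340]
cv2.imwrite("pics/c2.png",np.hstack([cv2.resize(a,(422,450),interpolation=2),cv2.resize(b,(378,450),interpolation=2)]))
E
```

```text
{'clock': 9.35, 'eef_pos': [435.09, -87.1, 240.24], 'contact_force': [1.3, 1.1, 0.37], 'opening': 36.34} theta~ 0.959
side [(294, [243.2, 175.7]), (272, [289.4, 168.3])]
top [(652, [313.2, 126.9])]
```

View pics/c2.png

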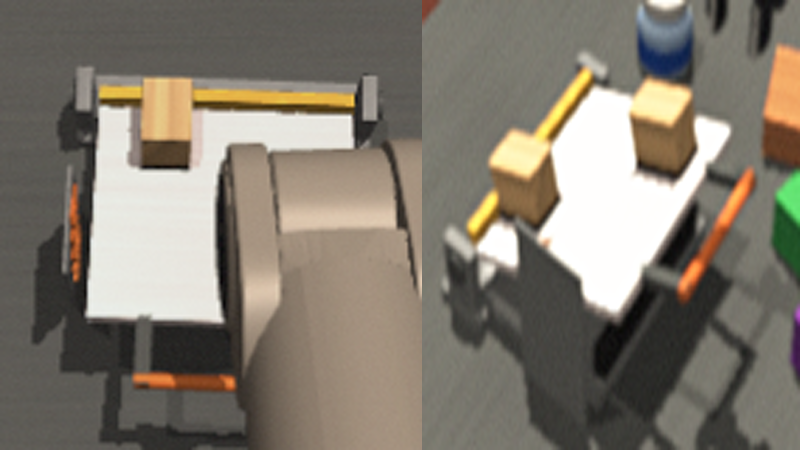

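The view shows the slid block against the stop in the left lane (crop 166,122). The other block is still up the slope, and the ramp is standing with the handle free. I'm moving over the slid block and turning a quarter turn.

Request:
carry_out(
  commands=[
    [[15,42,0],0,0.4],
    [[15,42,0],0,0.4],
    [[15,42,0],0,0.4],
    [[15,42,0],0,0.4],
    [[16,42,0],0,0.4],
  ],
)

```text
clock: 9.95
eef_pos: [644.2, -18.2, 231.9]
tcp_rot: [-0.001, 0.719, 0.695, -0.001]
contact_force: [0.5, -0.3, 0.9]
opening: 59.7
grip_force: 0.0
```

Request:
carry_out(
  commands=[
    [[0,0,0],-0.14,0.4],
    [[0,0,0],-0.14,0.4],
    [[0,0,0],-0.14,0.4],
    [[0,0,0],-0.14,0.4],
    [[0,0,0],-0.14,0.4],
  ],
)

```text
clock: 10.45
eef_pos: [642.6, -18.4, 232.0]
tcp_rot: [-0.001, 0.435, 0.901, -0.0]
contact_force: [-0.9, 0.7, 0.3]
opening: 59.6
grip_force: 0.0
```

Request:
carry_out(
  commands=[
    [[0,0,0],-0.14,0.4],
    [[0,0,0],-0.14,0.4],
    [[0,0,0],-0.14,0.4],
    [[0,0,0],-0.14,0.4],
    [[0,0,0],-0.14,0.4],
  ],
)

```text
clock: 10.95
eef_pos: [642.6, -18.4, 232.1]
tcp_rot: [-0.001, 0.1, 0.995, 0.0]
contact_force: [0.2, -0.5, 0.1]
opening: 59.6
grip_force: 0.0
```

Request:
carry_out(
  commands=[
    [[0,0,0],-0.14,0.4],
    [[0,0,0],-0.03,0.4],
    [[0,0,30],0,0.4],
    [[0,0,0],0,0.4],
    [[0,0,0],0,0.4],
  ],
)

```text
clock: 11.45
eef_pos: [642.7, -18.6, 203.4]
tcp_rot: [-0.001, 0.018, 1.0, 0.0]
contact_force: [1.1, -0.3, -1.1]
opening: 59.8
grip_force: 0.0
```

```bash
python3 - <<'E'
from h import *
s=r.state(); print({k:np.round(s[k],3).tolist() for k in ("clock","qpos","eef_pos","tcp_rot","opening","contact_force")})
im=optics.capture("wrist")[:,:,::-1].copy()
c=cam("wrist",s); th=.282
def ramp(p):
    x,y,z=p; h=x*np.cos(th)+z*np.sin(th); v=-x*np.sin(th)+z*np.cos(th)
    return [681+h*.9995+y*.033,-69-h*.033+y*.9995,45+v]
pts=w2px(c,[ramp((-45+a*30,50+b*20,5+45)) for a,b in ((1,1),(1,-1),(-1,-1),(-1,1))]+[ramp((-210,105,5)),ramp((-210,-105,5)),ramp((-160+30,-30,50)),ramp((-15,-100,19))]).round(0)
print(pts.tolist())
for p in pts: cv2.circle(im,tuple(int(v) for v in p),3,(255,0,255),-1)
cv2.imwrite("pics/w2.png",im)
E
```

```text
{'clock': 11.45, 'qpos': [0.572, 0.628, -0.942, 1.616, 0.538, 1.181, 1.043], 'eef_pos': [642.729, -18.619, 203.428], 'tcp_rot': [-0.001, 0.018, 1.0, 0.0], 'opening': 59.835, 'contact_force': [1.148, -0.341, -1.053]}
[[306.0, 249.0], [262.0, 249.0], [259.0, 192.0], [310.0, 192.0], [367.0, -17.0], [51.0, -15.0], [168.0, 125.0], [132.0, 228.0]]
```

View pics/w2.png

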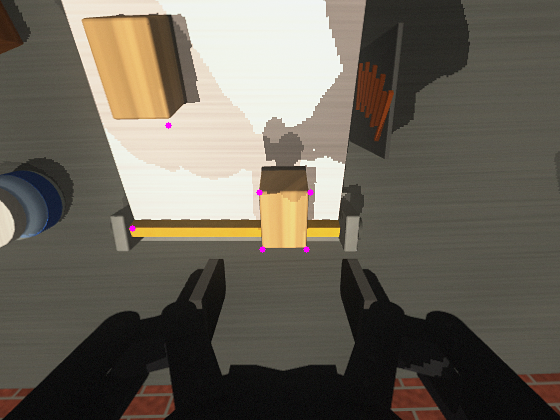

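The predicted corners (pink) sit on the slid block's top face, columns 261 to 308 and rows 193 to 247. The other block is far off at (130,65). I'm descending to grip the slid block.

Request:
carry_out(
  commands=[
    [[-5,1,30],0,0.4],
    [[0,0,35],0,0.4],
    [[0,0,35],0,0.4],
    [[0,0,22],0,0.4],
    [[0,0,10],0,0.4],
  ],
)

```text
clock: 12.0
eef_pos: [647.9, -18.0, 71.0]
tcp_rot: [-0.001, 0.018, 1.0, -0.0]
contact_force: [-0.5, 0.5, 0.3]
opening: 59.5
grip_force: 0.0
```

Request:
carry_out(
  commands=[
    [[0,0,0],0,0.4],
    [[0,0,0],0,-1],
    [[0,0,0],0,-1],
    [[0,0,0],0,-1],
    [[0,0,0],0,-1],
  ],
  squeeze=25,
)

```text
clock: 12.5
eef_pos: [649.7, -17.5, 74.3]
tcp_rot: [0.002, 0.018, 1.0, 0.0]
contact_force: [-1.2, -0.1, 6.7]
opening: 40.0
grip_force: 26.3
```

Request:
carry_out(
  commands=[
    [[0,0,0],0,-1],
    [[0,0,-8],0,-1],
    [[0,0,-20],0,-1],
    [[0,0,-40],0,-1],
    [[0,0,-45],0,-1],
  ],
)

```text
clock: 13.0
eef_pos: [647.5, -17.9, 186.8]
tcp_rot: [-0.001, 0.018, 1.0, 0.0]
contact_force: [1.0, 0.0, -0.2]
opening: 39.8
grip_force: 25.5
```

Request:
carry_out(
  commands=[
    [[0,0,0],0,-1],
    [[0,0,0],0,-1],
  ],
)

```text
clock: 13.2
eef_pos: [649.2, -17.7, 187.7]
tcp_rot: [0.002, 0.018, 1.0, -0.0]
contact_force: [0.8, 0.6, -2.9]
opening: 39.6
grip_force: 25.7
```

```bash
python3 look.py; python3 - <<'E'
from h import *
a=cv2.imread("pics/last_side.png")[110:240,190:350]; b=optics.capture("wrist")[:,:,::-1]
cv2.imwrite("pics/c3.png",np.hstack([cv2.resize(a,(400,325),interpolation=2),cv2.resize(b,(400,325))]))
E
```

```text
{'clock': 13.2, 'eef_pos': [649.16, -17.69, 187.72], 'contact_force': [0.81, 0.63, -2.89], 'opening': 39.63} theta~ 0.664
side [(80, [239.7, 152.7]), (152, [245.9, 169.3]), (317, [289.5, 166.9]), (71, [311.0, 188.7])]
top [(456, [343.5, 176.0]), (139, [323.2, 225.6])]
```

View pics/c3.png

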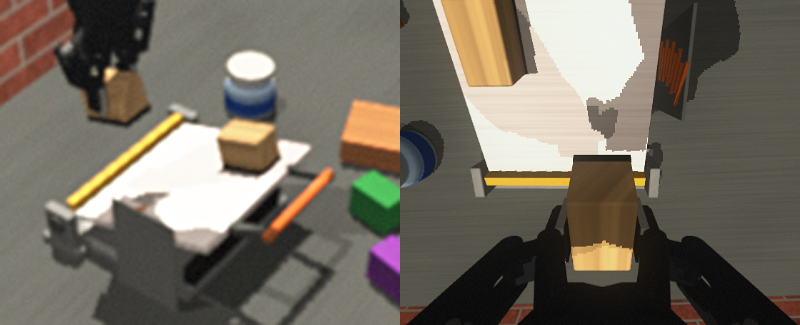

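The block is firmly held, and the other block is still up the slope. I'm carrying it to the small tray.

Request:
carry_out(
  commands=[
    [[0,0,-30],0,-1],
    [[10,20,0],0,-1],
    [[20,40,0],0,-1],
    [[20,40,0],0,-1],
    [[20,40,0],0,-1],
  ],
)

```text
clock: 13.85
eef_pos: [582.0, 125.4, 214.0]
tcp_rot: [-0.001, 0.018, 1.0, -0.0]
contact_force: [0.7, 1.4, -0.9]
opening: 39.8
grip_force: 25.8
```

Request:
carry_out(
  commands=[
    [[20,40,0],0,-1],
    [[20,40,0],0,-1],
    [[20,40,0],0,-1],
    [[20,40,0],0,-1],
    [[20,35,0],0,-1],
  ],
)

```text
clock: 14.35
eef_pos: [488.8, 324.5, 214.2]
tcp_rot: [-0.001, 0.017, 1.0, -0.0]
contact_force: [0.5, 0.2, -1.0]
opening: 40.0
grip_force: 25.8
```

Request:
carry_out(
  commands=[
    [[10,20,0],0,-1],
    [[0,0,0],-0.14,-1],
    [[0,0,30],0,-1],
    [[0,0,0],0,-1],
    [[0,0,0],0,-1],
  ],
)

```text
clock: 14.85
eef_pos: [480.7, 342.6, 184.3]
tcp_rot: [-0.001, -0.052, 0.999, -0.001]
contact_force: [-0.4, 0.1, -0.6]
opening: 39.5
grip_force: 25.7
```

```bash
python3 - <<'E'
from h import *
s=r.state(); print({k:np.round(s[k],3).tolist() for k in ("clock","qpos","eef_pos","tcp_rot","opening","grip_force","contact_force")})
im=optics.capture("wrist")[:,:,::-1].copy()
c=cam("wrist",s); a=.11; R=np.array([[np.cos(a),-np.sin(a)],[np.sin(a),np.cos(a)]])
pts=[np.r_[R@np.array(p)+[480.2,344.9],26] for p in ((70,70),(70,-70),(-70,-70),(-70,70))]
for p in w2px(c,pts): cv2.circle(im,tuple(int(v) for v in p),4,(255,0,255),-1)
cv2.imwrite("pics/w3.png",im)
E
```

```text
{'clock': 14.85, 'qpos': [0.007, 0.591, -1.012, 1.759, 0.554, 1.111, 0.486], 'eef_pos': [480.688, 342.629, 184.348], 'tcp_rot': [-0.001, -0.052, 0.999, -0.001], 'opening': 39.485, 'grip_force': 25.72, 'contact_force': [-0.425, 0.082, -0.574]}
```

View pics/w3.png

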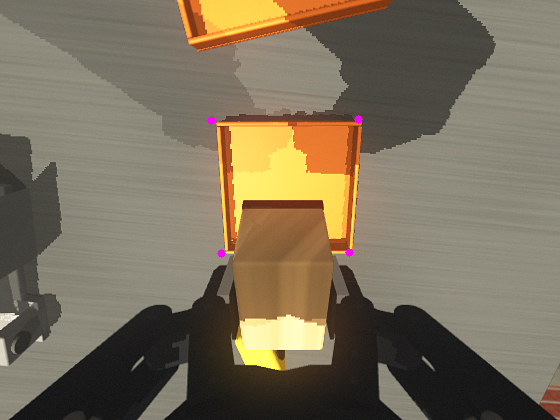

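The view shows the tray about 4 px to the right of the prediction, its edges at columns 218 and 361 against 212 and 358. I'll shift +5 mm in tool y and descend.

Request:
carry_out(
  commands=[
    [[0,5,30],0,-1],
    [[0,0,45],0,-1],
    [[0,0,45],0,-1],
    [[0,0,28],0,-1],
    [[0,0,0],0,-1],
  ],
)

```text
clock: 15.4
eef_pos: [479.5, 346.4, 34.5]
tcp_rot: [-0.002, -0.052, 0.999, -0.002]
contact_force: [-0.3, -0.6, -1.3]
opening: 39.4
grip_force: 25.7
```

Request:
carry_out(
  commands=[
    [[0,0,4],0,-1],
    [[0,0,4],0,-1],
    [[0,0,2],0,-1],
    [[0,0,2],0,-1],
    [[0,0,0],0,-1],
  ],
  squeeze=20,
)

```text
clock: 15.9
eef_pos: [481.0, 348.4, 25.7]
tcp_rot: [0.0, -0.052, 0.999, 0.0]
contact_force: [0.0, 0.6, -1.7]
opening: 39.4
grip_force: 25.8
```

Request:
carry_out(
  commands=[
    [[0,0,2],0,-1],
    [[0,0,1],0,-1],
    [[0,0,0],0,-1],
  ],
  squeeze=20,
)

```text
clock: 16.2
eef_pos: [481.3, 349.2, 24.1]
tcp_rot: [0.001, -0.052, 0.999, 0.0]
contact_force: [-2.6, -1.8, 11.8]
opening: 39.6
grip_force: 27.5
```

Request:
carry_out(
  commands=[
    [[0,0,2],0,-1],
    [[0,0,1],0,-1],
    [[0,0,0],0,-1],
  ],
)

```text
clock: 16.5
eef_pos: [481.3, 350.9, 22.3]
tcp_rot: [0.002, -0.053, 0.999, 0.002]
contact_force: [-3.8, -2.1, 17.3]
opening: 39.4
grip_force: 28.7
```

Request:
carry_out(
  commands=[
    [[0,0,1.5],0,-1],
    [[0,0,1.5],0,-1],
    [[0,0,0],0,-1],
  ],
)

```text
clock: 16.8
eef_pos: [480.9, 351.7, 19.5]
tcp_rot: [0.002, -0.053, 0.999, 0.002]
contact_force: [-4.8, -0.6, 18.0]
opening: 39.6
grip_force: 29.6
```

The block is turning flat in the pads at a steady 18 N. A few more millimetres to go.

Request:
carry_out(
  commands=[
    [[0,0,1.5],0,-1],
    [[0,0,1.5],0,-1],
    [[0,0,0],0,-1],
  ],
)

```text
clock: 17.1
eef_pos: [480.8, 351.9, 16.4]
tcp_rot: [0.001, -0.053, 0.999, 0.002]
contact_force: [-3.6, 0.2, 17.1]
opening: 39.4
grip_force: 30.5
```

```bash
python3 - <<'E'
from h import *
im=optics.capture("wrist")[:,:,::-1]; s=optics.capture("side")[:,:,::-1]
cv2.imwrite("pics/c4.png",np.hstack([cv2.resize(im,(400,300)),cv2.resize(s[240:375,140:320],(400,300),interpolation=2)]))
E
```

```text
(no output)
```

View pics/c4.png

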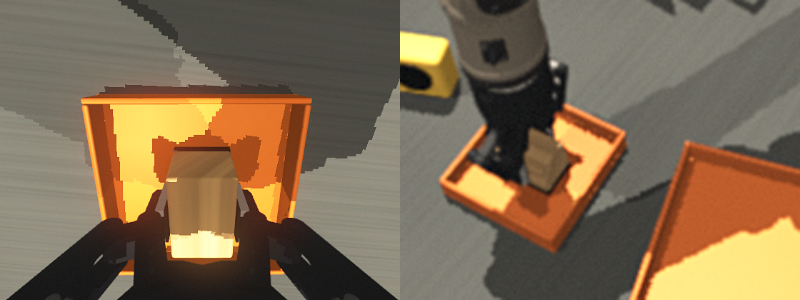

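The block sits in the tray, nearly flat, with clearance on both sides. Releasing and backing off.

Request:
carry_out(
  commands=[
    [[0,0,0],0,0.3],
    [[0,0,0],0,0.3],
    [[0,0,0],0,0.3],
    [[0,0,-10],0,0.3],
    [[0,0,-25],0,0.3],
  ],
)

```text
clock: 17.7
eef_pos: [479.7, 347.0, 47.1]
tcp_rot: [-0.002, -0.052, 0.999, -0.001]
contact_force: [-0.4, 0.0, -0.4]
opening: 55.3
grip_force: 0.0
```

Request:
carry_out(
  commands=[
    [[0,0,-40],0,0.3],
    [[0,0,-45],0,0.3],
    [[0,0,-45],0,0.3],
    [[0,0,-40],0,0.3],
    [[0,0,0],0,0.3],
  ],
)

```text
clock: 18.2
eef_pos: [482.3, 351.3, 224.8]
tcp_rot: [0.004, -0.052, 0.999, 0.003]
contact_force: [0.9, 0.0, 1.0]
opening: 55.4
grip_force: 0.0
```

```bash
python3 - <<'E'
from h import *
w=optics.capture("wrist")[:,:,::-1]; s=optics.capture("side")[:,:,::-1]
cv2.imwrite("pics/c5.png",np.hstack([cv2.resize(w,(400,300)),cv2.resize(s[140:365,130:390],(400,346),interpolation=2)[:300]]))
E
```

```text
(no output)
```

View pics/c5.png

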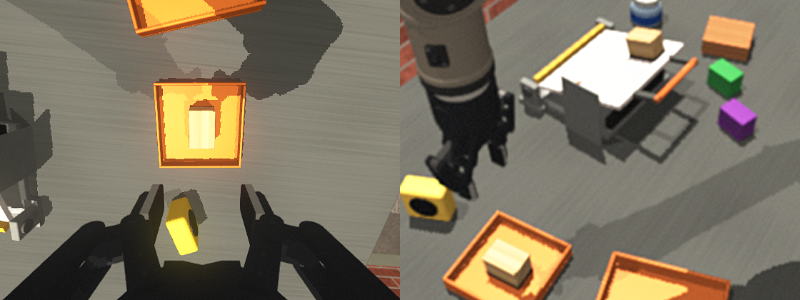

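The block stands flat, sole down, near the centre of the small tray. The ramp is still raised with the other block up the slope, and the bystanders haven't moved.

```bash
python3 -c "
from plant import r
print(r.hand_in())"
```

```text
the job is handed in; nothing more can be done
None
```

The job is handed in: the left-lane block let go at about 0.28 rad and now stands sole down in the small orange tray, with the ramp left raised and the other block still up the slope, at about 18 s of the 69 s allowed.

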